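Set the edge-painting press on a pack of cards

ROBOT

A 6-joint arm with a two-finger parallel gripper is mounted at the origin on a cart in front of the work surface, level with it; the furniture and walls round the work are solid. World frame = base frame: x ahead of the robot, y to its left, z up, the work surface at z = 0. Lengths are in mm, angles in rad, forces in N, time in s.
With the tool pointing down it reaches from about 250 to 850 mm from the base axis. Payload 12.5 kg.
Tool frame: the origin (TCP) lies midway between the tips of the shut fingers; the grasp point (between the pads) lies 19 mm behind it; x points along the fingers, y is the direction in which the jaws open and shut, and the axes are right-handed (so a half turn about x gives the same grasp; the last joint's range is limited). The gripper opens to 93 mm and grips with 3 to 60 N. Pads are 15 mm wide; open, the fingers measure 128 mm over their backs; the gripper's body (75 mm by 188 mm) begins 65 mm behind the grasp point.
Start: joints at [1.219, 0.351, 1.652, -0, 1.139, -0.085], TCP at [144.974, 530.535, 218.633] pointing down, gripper open.
Joint ranges: [-2.75, 2.75], [-0.79, 2.1], [0.01, 2.65], [-1.57, 4.71], [0.07, 3.14], [-2.87, 2.87]. Speed limits (rad/s): [2.22, 2.22, 2.79, 3.14, 3.14, 3.14].

INTERFACE

Orientations are given as a rotation vector (axis times angle).
In Python, from plant import r, cams gives the robot as it stands.
- The arm moves only by the tool move_arm, never from a script. Its argument "deltas" is a list of rows, each an object of numbers: "dx", "dy", "dz": the shift along the tool's x, y, z in m; "rx", "ry", "rz": the turn, a rotation vector about the tool's x, y, z in degrees. In form: [{"dx": .., "dy": .., "dz": .., "rx": .., "ry": .., "rz": ..}, ...]. A call has 1 to 20 rows; each row shifts and turns the commanded pose from where the row before left it, along the tool's axes as they then stand; what a row does not reach is not made up. A row lasts 1/12 s, in which the tool goes at most 41.7 mm and 7.16 degrees, less where a joint would pass 70% of its speed; a pose out of reach is approached as far as the arm can. A call is refused whole if a number of a shift passes 0.0417 or a number of a turn 7.16, either way. A call with a gripper value outside its range is refused whole. "gripper" is the finger opening in m, from 0 to 0.093, set as the call begins (left out, the last holds). The fingers move at their own pace and stop on an object; "force" is the grip in N (left out, the last holds). Time passes only in rows, so rows that do not move let the fingers close. It gives the time, the measured TCP pose, the force and the opening at its end, in the units of the state.
- r.state(): the state, without advancing time (a new reading comes with each control period).
- cams.grab_frame(name): name is "scene" or "top" or "wrist"; returns a dict with "frame" (420x560x3 uint8, red, green, blue), "intrinsics" (3x3 intrinsics, pixels), "R" (3x3) and "t" (3): a world point X has camera coordinates R X + t; the wrist camera has in their place "hand_eye" (4x4, takes a point from camera to tool coordinates, whose origin is the TCP and whose axes are the tool frame's). Camera axes: x right, y down, z forward; pixel columns grow to the right and rows downward; lengths in mm; the calibration is good to about 2 mm. A picture is of the moment at which its call begins: read the wrist's pose just before it. There is no depth.
- r.job_done(): hands the job in, once; it reports no verdict.
The state is a dict: "time": time; "joint_positions": joint angles; "qvel": joint speeds; "effort": joint torques, N m; "eef_pos": TCP position; "eef_rot": TCP orientation; "force": force on the tool from outside, world axes, zero at the start; "wrist_torque": the same for the moment, N m; "opening": finger opening in mm.
Only numpy, scipy, OpenCV 4.12 (cv2) and the standard library are available. Lean on these libraries where they do the work, as an engineer would, in place of code of your own. Each camera call takes 0.05 s, during which the arm holds its last target.

TASK

Get the pack of cards ready for edge painting. With a fingertip, gently push the pack that stands loosely in the little press back along the bed, away from you, until it stands against the back stop; then roll the knurled wheel under a light fingertip, its top going away from you, to close the jaws until the pointer on the moving jaw stands at the line on the gauge plate, and no further, for the pack must not be squeezed. Nothing is pinched or lifted: leave the jaw to the wheel instead of shoving it by hand, keep the pack standing on the bed, and leave the other things on the table where they are.

Things in the scene. Friction and masses are not known exactly. Their poses are not given: they have to be found in the camera images.
- press: Small bench press for painting card edges, fixed to the table, 116 x 172 mm. Origin: centre of its underside, on the table. Its x points away from the robot (give or take its yaw), y left, z up. In this frame, mm: bed top z 20, x -50 to 50, y -82 to 40; fixed jaw (right) x -32 to 28, y -76 to -51, top z 52; wheel's two cheeks (left) y 42 to 50 and 68 to 76, x -17 to 17, top z 51.
- press_jaw: Moving jaw, dark steel, 60 (x) x 22 (y) mm, top 52 mm above the table. Origin: on the bed under its middle. It slides to the press's -y as it closes, at most 16 mm from wide open, moved only by the wheel: 15 mm per turn (2.4 mm per radian), and stays where it is left. Felt facing 1.5 mm. Its 12 mm screw runs through the wheel's centre and out to the left, to y 92 in the press frame.
- card_pack: Blank cards between two grey boards with a paper band, one solid loose piece of about 70 g, standing on its long edge between the jaws: 90 mm (x, along the jaws) x 16 (y) x 55 tall. Origin: centre of its underside, 20 mm above the table; top at 75. Starts 16 to 31 mm short of the stop. Against the stop its origin is at x -11 in the press frame, its near end at x -56, 24 mm out of the jaws.
- back_stop (a point): Middle of the back stop's near face (36 mm wide), at x 34, y -34 mm in the press frame, 36 mm above the table. The stop's top is 52 mm above the table. The far end of the pack goes against it.
- pointer (a point): Tip of the small pointer at the near side of the moving jaw, 22 mm above the table; moves with the jaw.
- gauge_mark (a point): The one black line, 1.6 mm wide, across the white gauge plate on the bed's near edge; fixed at x -40, y -21 mm in the press frame, 22 mm above the table; axes as the press. The pointer is at the mark when both have the same y in the press frame. It starts 6 to 12 mm to the left (+y) of the line: so far the jaw still has to close.
- press_wheel: Knurled steel wheel. Origin: its centre, 38 mm above the table, at x 0, y 59 mm in the press frame. 16 mm thick, 50 mm across its 30 ribs, axle along the press's y, top 63 mm above the table, 12 mm above the cheeks. Rolling its top to the press's +x closes the jaws, to -x opens. Stiff (1.7 N at the rim): press the top lightly, some 5 N, and drag; it stays put. 2.5 to 5 radians in all.
- jar_gold: Bystander: small round jar with a gold lid, 59 mm across, 50 mm tall, at the press's right-hand side. Leave it where it is.
- marker_gold: Bystander: gold paint marker, 136 mm long, lying behind the press. Leave it where it is.
- brush_natural: Bystander: striping brush with a natural wood handle, 191 mm long, lying at the right. Leave it where it is.
- tape_fine: Bystander: flat roll of blue tape, 66 mm across, 10 mm high, at the right. Leave it where it is.
- cup_green: Bystander: paper mixing cup, 50 mm across, 39 mm tall, at the left. Leave it where it is.
- emblem_dart: Bystander: chrome car emblem, 36 x 90 x 14 mm, lying flat at the back left. Leave it where it is.
- sanding_block: Bystander: cork sanding block, 112 x 69 x 30 mm, at the right. Leave it where it is.
Mind the look-alikes: they are no part of the job. There is more than one size of the card_pack; the job needs the middle-sized.

How it is judged:
By the outcome, as a careful person would: the job done as asked, in the order asked, and still so for the second after the job is handed in, with the robot touching nothing.
It also fails if it takes over 61 s, if anything falls off the work surface, if the arm or the gripper's body presses on something with over 40 N, if the wrist force passes 120 N, or if a joint passes its speed limit or range.

## Working session

There is one attempt and no reset: what is moved stays moved. The work goes in short steps, Python scripts to look and compute and a tool call to move; the robot and the scene stay as the last step left them, time stands still between calls to the robot, and variables do not carry over. Pictures are saved under pics/ and viewed, and the job is handed in when it is done.

Besides the shell and the picture viewer there is one more tool, called after "Request:" as name(argument=value, ...) on one line, values as JSON. move_arm: Moves the arm, as the interface text tells. Its arguments: {"type":"object","properties":{"deltas":{"type":"array"},"gripper":{"type":"number"},"force":{"type":"number"}},"required":["deltas"]}

```bash
mkdir -p pics; ls; python3 - <<'E'
from plant import r,cams
import cv2,numpy as np
s=r.state();print({k:np.round(v,3) for k,v in s.items()})
for n in("scene","top","wrist"):
    d=cams.grab_frame(n);cv2.imwrite(f"pics/{n}0.png",d["frame"][:,:,::-1])
    np.savez(f"pics/{n}0.npz",**d)
    print(n,{k:np.round(v,3).tolist() for k,v in d.items() if k!="frame"})
E
```

```text
pics
{'time': np.float64(0.0), 'joint_positions': array([ 1.219,  0.351,  1.652, -0.   ,  1.139, -0.085]), 'qvel': array([ 0.   , -0.001,  0.002,  0.002, -0.   , -0.001]), 'effort': array([ 4.0000e-03, -4.9734e+01, -2.8527e+01,  7.0000e-02,  2.6000e-02,
       -0.0000e+00]), 'eef_pos': array([144.882, 530.206, 218.097]), 'eef_rot': array([ 0.209,  1.561, -0.21 ]), 'force': array([-0.601,  0.709, -0.925]), 'wrist_torque': array([-0.016,  0.01 ,  0.037]), 'opening': np.float64(92.814)}
scene {'intrinsics': [[542.709, 0.0, 287.828], [0.0, 542.709, 201.987], [0.0, 0.0, 1.0]], 'R': [[0.719, -0.694, 0.014], [-0.317, -0.346, -0.883], [0.618, 0.631, -0.469]], 't': [-459.527, 190.791, 1149.987]}
top {'intrinsics': [[461.374, 0.0, 275.15], [0.0, 461.374, 209.958], [0.0, 0.0, 1.0]], 'R': [[0.023, -1.0, -0.003], [-0.987, -0.022, -0.158], [0.157, 0.007, -0.988]], 't': [-93.036, 541.399, 1152.645]}
wrist {'intrinsics': [[306.189, 0.0, 280.577], [0.0, 306.189, 206.289], [0.0, 0.0, 1.0]], 'hand_eye': [[-0.001, -0.283, 0.959, -165.997], [1.0, -0.0, 0.001, -0.752], [0.0, 0.959, 0.283, -78.215], [0.0, 0.0, 0.0, 1.0]]}
```

View pics/top0.png

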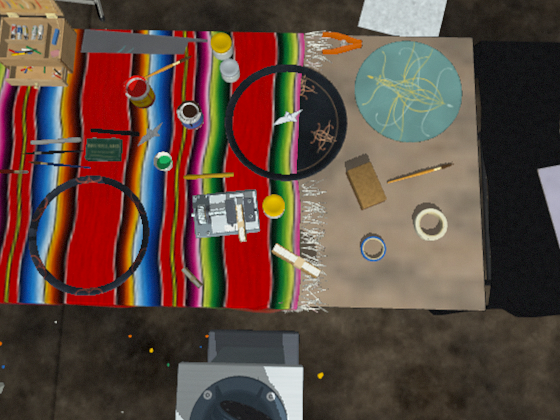

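View pics/scene0.png

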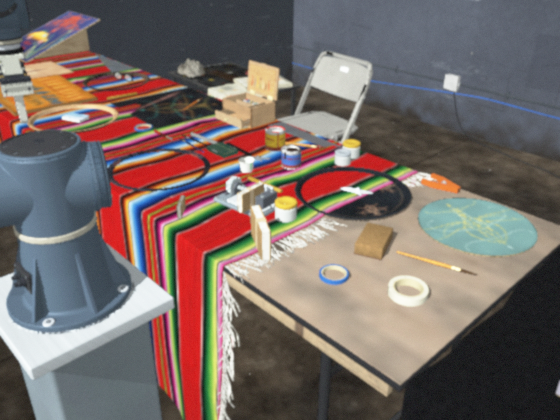

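View pics/wrist0.png

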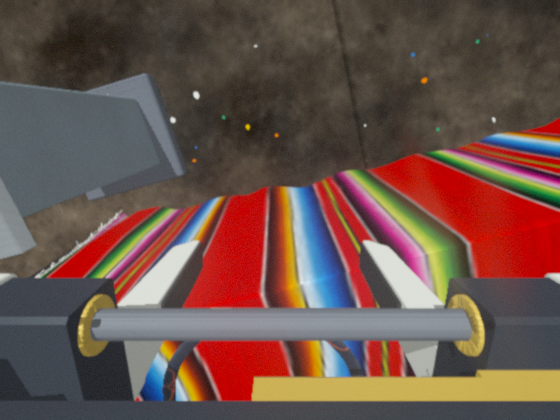

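```bash
python3 - <<'E'
import cv2
a=cv2.imread("pics/top0.png")[180:300,170:330];cv2.imwrite("pics/top0z.png",cv2.resize(a,None,fx=5,fy=5,interpolation=cv2.INTER_CUBIC))
a=cv2.imread("pics/scene0.png")[160:270,200:320];cv2.imwrite("pics/scene0z.png",cv2.resize(a,None,fx=5,fy=5,interpolation=cv2.INTER_CUBIC))
E
```

```text
(no output)
```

View pics/top0z.png

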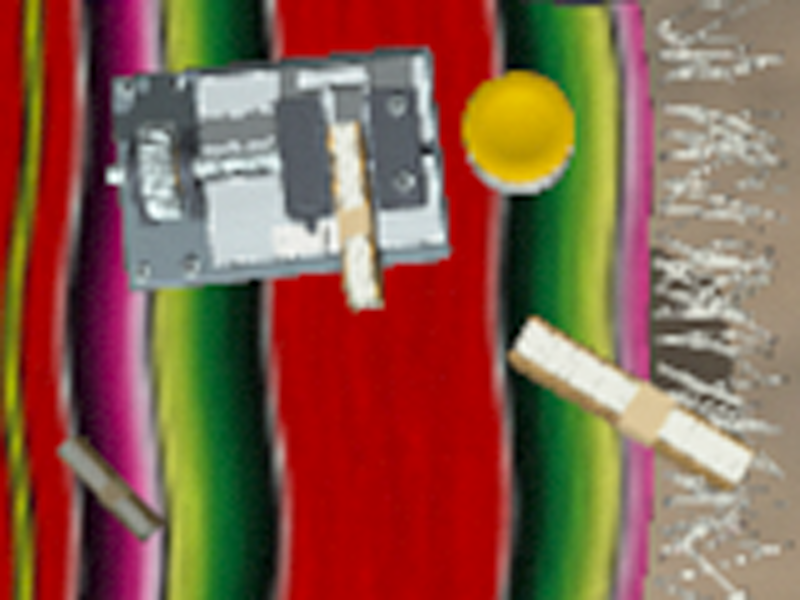

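View pics/scene0z.png

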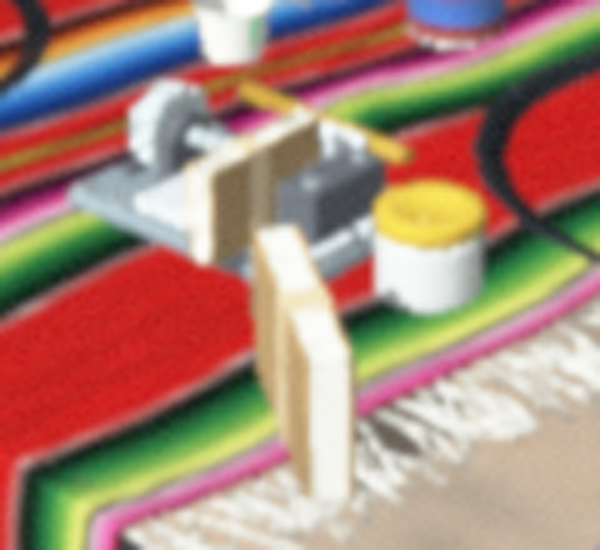

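```bash
cat > h.py <<'E'
import numpy as np,cv2
from scipy.spatial.transform import Rotation as Ro
from plant import r,cams
def rayc(d,uv,pose=None):
    K=np.array(d["intrinsics"]);v=np.linalg.inv(K)@[uv[0],uv[1],1]
    if "hand_eye" in d:
        T=np.eye(4);T[:3,:3]=Ro.from_rotvec(pose[1]).as_matrix();T[:3,3]=pose[0];T=T@np.array(d["hand_eye"])
        return T[:3,3],T[:3,:3]@v
    R=np.array(d["R"]);t=np.array(d["t"]);return -R.T@t,R.T@v
def pt(d,uv,z,pose=None):
    c,v=rayc(d,uv,pose);return c+v*(z-c[2])/v[2]
def proj(d,X,pose=None):
    K=np.array(d["intrinsics"])
    if "hand_eye" in d:
        T=np.eye(4);T[:3,:3]=Ro.from_rotvec(pose[1]).as_matrix();T[:3,3]=pose[0];T=np.linalg.inv(T@np.array(d["hand_eye"]))
        p=T[:3,:3]@X+T[:3,3]
    else:p=np.array(d["R"])@X+np.array(d["t"])
    q=K@p;return q[:2]/q[2]
def shot(n,tag):
    s=r.state();d=cams.grab_frame(n);cv2.imwrite(f"pics/{tag}.png",d["frame"][:,:,::-1])
    np.savez(f"pics/{tag}.npz",pos=s["eef_pos"],rot=s["eef_rot"],**d);return d,(s["eef_pos"],s["eef_rot"])
def load(tag):
    d=dict(np.load(f"pics/{tag}.npz"));p=(d.pop("pos"),d.pop("rot")) if "pos" in d else None;return d,p
E
python3 - <<'E'
from h import *
d,_=load("top0")
f=lambda u,v:(u/5-.4+170,v/5-.4+180)
for n,u,v,z in [("baseTL",112,78,12),("baseTR",430,50,12),("baseBR",447,258,8),("baseBL",132,290,8),("fjTL",375,88,52),("fjTR",418,90,52),("fjBR",425,205,52),("fjBL",380,208,52),
 ("mjTL",280,95,52),("mjBL",290,215,52),("packfar",345,123,75),("packnear",365,305,75),("wheelmid",158,175,63),("ptr",313,230,22)]:
    print(n,np.round(pt(d,f(u,v),z),1))
print(rayc(d,(0,0))[0])
s=r.state();print(Ro.from_rotvec(s["eef_rot"]).as_matrix().round(3))
E
```

```text
baseTL [583.3 142.5  12. ]
baseTR [602.3 -27.1  12. ]
baseBR [491.  -39.2   8. ]
baseBL [470.3 126.9   8. ]
fjTL [573.5  -1.3  52. ]
fjTR [572.9 -23.6  52. ]
fjBR [513.1 -28.9  52. ]
fjBL [511.   -5.9  52. ]
mjTL [568.7  47.6  52. ]
mjBL [506.4  40.   52. ]
packfar [550.9  11.5  75. ]
packnear [459.   -1.7  75. ]
wheelmid [524.  106.8  63. ]
ptr [502.6  31.   22. ]
[ 355.19375205  -89.20242908 1223.20812316]
[[-0.     0.264  0.965]
 [-0.001  0.965 -0.264]
 [-1.    -0.001 -0.   ]]
```

Request:
move_arm(deltas=[{"dx": 0.002,"dy": -0.02,"dz": 0.02},{"dx": 0.002,"dy": -0.02,"dz": 0.02},{"dx": 0.002,"dy": -0.02,"dz": 0.02},{"dx": 0.002,"dy": -0.02,"dz": 0.02},{"dx": 0.002,"dy": -0.02,"dz": 0.02},{"dx": 0.002,"dy": -0.02,"dz": 0.02},{"dx": 0.002,"dy": -0.02,"dz": 0.02},{"dx": 0.002,"dy": -0.02,"dz": 0.02},{"dx": 0.002,"dy": -0.02,"dz": 0.02},{"dx": 0.002,"dy": -0.02,"dz": 0.02},{"dx": 0.002,"dy": -0.02,"dz": 0.02},{"dx": 0.002,"dy": -0.02,"dz": 0.02},{"dx": 0.002,"dy": -0.02,"dz": 0.02},{"dx": 0.002,"dy": -0.02,"dz": 0.02},{"dx": 0.002,"dy": -0.02,"dz": 0.02},{"dx": 0.002,"dy": -0.02,"dz": 0.02},{"dx": 0.002,"dy": -0.02,"dz": 0.02},{"dx": 0.002,"dy": -0.02,"dz": 0.02},{"dx": 0.002,"dy": -0.02,"dz": 0.02},{"dx": 0.002,"dy": -0.02,"dz": 0.02}], gripper=0)

```text
schema error: expected keys dx, dy, dz, rx, ry, rz
```

Request:
move_arm(deltas=[{"rx": -5.45},{"rx": -5.45},{"rx": -5.45},{"rx": -5.45},{},{}])

```text
schema error: expected keys dx, dy, dz, rx, ry, rz
```

```bash
python3 - <<'E'
from h import *
d,p=shot("wrist","w1")
s=r.state();print(s["time"],p,s["joint_positions"].round(3),s["force"].round(2),s["opening"])
print(Ro.from_rotvec(p[1]).as_matrix().round(4))
E
```

```text
0.2 (array([144.90311601, 530.30864507, 218.2589441 ]), array([ 0.20881781,  1.56079375, -0.21011538])) [ 1.219  0.351  1.652 -0.     1.139 -0.085] [ 0.61  0.01 -0.51] 92.97445961804462
[[-3.000e-04  2.637e-01  9.646e-01]
 [-8.000e-04  9.646e-01 -2.637e-01]
 [-1.000e+00 -8.000e-04 -1.000e-04]]
```

View pics/w1.png

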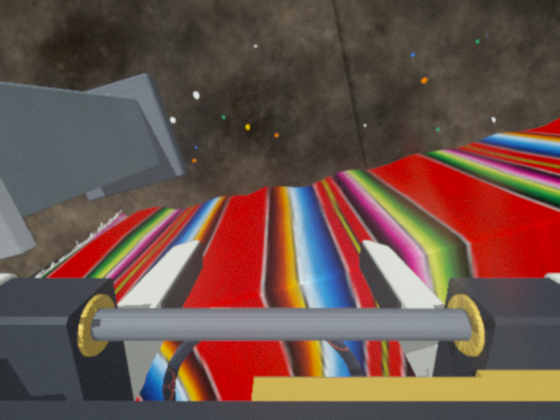

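Request:
move_arm(deltas=[{"dx": 0.0015,"dy": -0.0172,"dz": 0.028,"rx": 0,"ry": 0,"rz": 0},{"dx": 0.0015,"dy": -0.0172,"dz": 0.028,"rx": 0,"ry": 0,"rz": 0},{"dx": 0.0015,"dy": -0.0172,"dz": 0.028,"rx": 0,"ry": 0,"rz": 0},{"dx": 0.0015,"dy": -0.0172,"dz": 0.028,"rx": 0,"ry": 0,"rz": 0},{"dx": 0.0015,"dy": -0.0172,"dz": 0.028,"rx": 0,"ry": 0,"rz": 0},{"dx": 0.0015,"dy": -0.0172,"dz": 0.028,"rx": 0,"ry": 0,"rz": 0},{"dx": 0.0015,"dy": -0.0172,"dz": 0.028,"rx": 0,"ry": 0,"rz": 0},{"dx": 0.0015,"dy": -0.0172,"dz": 0.028,"rx": 0,"ry": 0,"rz": 0},{"dx": 0.0015,"dy": -0.0172,"dz": 0.028,"rx": 0,"ry": 0,"rz": 0},{"dx": 0.0015,"dy": -0.0172,"dz": 0.028,"rx": 0,"ry": 0,"rz": 0},{"dx": 0.0015,"dy": -0.0172,"dz": 0.028,"rx": 0,"ry": 0,"rz": 0},{"dx": 0.0015,"dy": -0.0172,"dz": 0.028,"rx": 0,"ry": 0,"rz": 0},{"dx": 0.0015,"dy": -0.0172,"dz": 0.028,"rx": 0,"ry": 0,"rz": 0},{"dx": 0.0015,"dy": -0.0172,"dz": 0.028,"rx": 0,"ry": 0,"rz": 0},{"dx": 0.0015,"dy": -0.0172,"dz": 0.028,"rx": 0,"ry": 0,"rz": 0},{"dx": 0.0015,"dy": -0.0172,"dz": 0.028,"rx": 0,"ry": 0,"rz": 0},{"dx": 0.0015,"dy": -0.0172,"dz": 0.028,"rx": 0,"ry": 0,"rz": 0},{"dx": 0.0015,"dy": -0.0172,"dz": 0.028,"rx": 0,"ry": 0,"rz": 0},{"dx": 0.0015,"dy": -0.0172,"dz": 0.028,"rx": 0,"ry": 0,"rz": 0},{"dx": 0.0015,"dy": -0.0172,"dz": 0.028,"rx": 0,"ry": 0,"rz": 0}], gripper=0)

```text
time: 1.87
eef_pos: [595.3, 49.6, 188.4]
eef_rot: [0.21, 1.561, -0.21]
force: [-0.8, 1.2, 0.4]
opening: 0.1
```

Request:
move_arm(deltas=[{"dx": 0,"dy": 0,"dz": 0,"rx": -5.45,"ry": 0,"rz": 0},{"dx": 0,"dy": 0,"dz": 0,"rx": -5.45,"ry": 0,"rz": 0},{"dx": 0,"dy": 0,"dz": 0,"rx": -5.45,"ry": 0,"rz": 0},{"dx": 0,"dy": 0,"dz": 0,"rx": -5.45,"ry": 0,"rz": 0},{"dx": 0,"dy": 0,"dz": 0,"rx": 0,"ry": 0,"rz": 0},{"dx": 0,"dy": 0,"dz": 0,"rx": 0,"ry": 0,"rz": 0}])

```text
time: 2.37
eef_pos: [594.4, 51.1, 188.5]
eef_rot: [-0.087, 1.569, 0.087]
force: [-0.9, -0.5, -0.7]
opening: 0.4
```

```bash
python3 - <<'E'
from h import *
d,p=shot("wrist","w2")
s=r.state();print(s["time"],p,s["joint_positions"].round(3),s["force"].round(2),s["opening"])
print(Ro.from_rotvec(p[1]).as_matrix().round(4))
E
```

```text
2.4167 (array([594.3872492 ,  51.09092393, 188.50243083]), array([-0.08697537,  1.56931465,  0.08704482])) [ 0.008  0.466  1.557  0.     1.119 -1.673] [0.37 0.7  0.25] 0.9157024814035882
[[-3.000e-04 -1.106e-01  9.939e-01]
 [ 0.000e+00  9.939e-01  1.106e-01]
 [-1.000e+00  1.000e-04 -3.000e-04]]
```

View pics/w2.png

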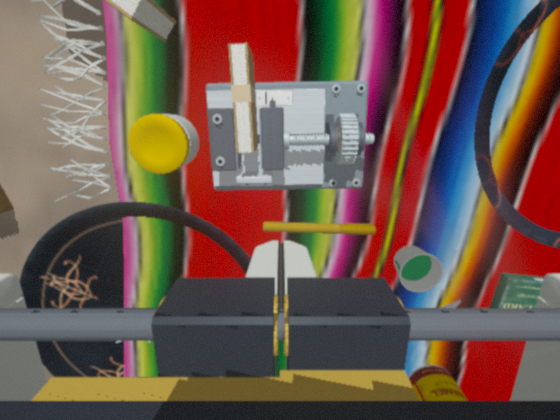

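```bash
python3 - <<'E'
import cv2
a=cv2.imread("pics/w2.png")[35:200,195:390];cv2.imwrite("pics/w2z.png",cv2.resize(a,None,fx=4,fy=4,interpolation=cv2.INTER_CUBIC))
a=cv2.imread("pics/w2.png")[75:200,205:305];cv2.imwrite("pics/w2zz.png",cv2.resize(a,None,fx=4.8,fy=4.8,interpolation=cv2.INTER_CUBIC))
E
```

```text
(no output)
```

View pics/w2z.png

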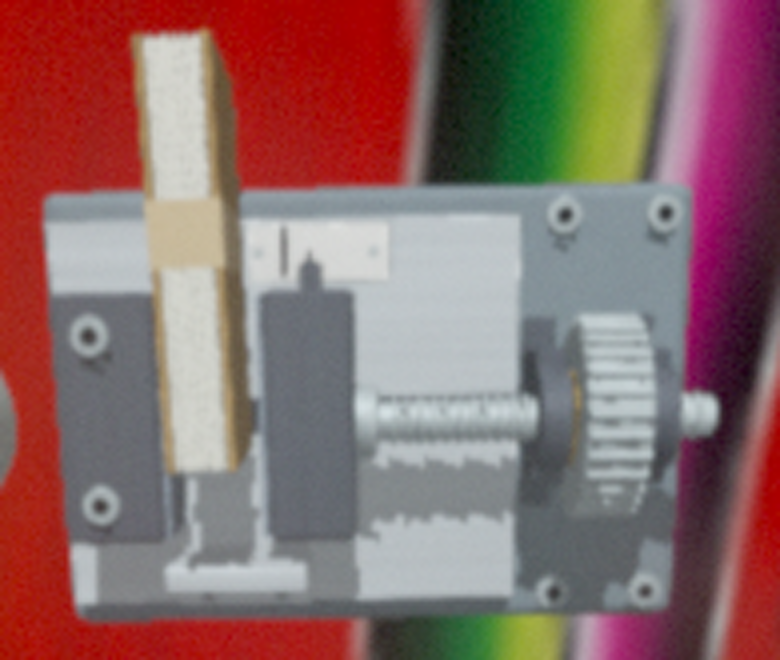

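```bash
cat >> h.py <<'E'
def fit2(A,B):  # press xy -> world xy rigid
    A=np.array(A);B=np.array(B);a=A-A.mean(0);b=B-B.mean(0)
    th=np.arctan2((a[:,0]*b[:,1]-a[:,1]*b[:,0]).sum(),(a*b).sum());c,s=np.cos(th),np.sin(th);R=np.array([[c,-s],[s,c]])
    return th,B.mean(0)-R@A.mean(0),R
E
python3 - <<'E'
from h import *
d,p=load("w2")
f=lambda u,v:((u+.5)/4-.5+195,(v+.5)/4-.5+35)
L=[((-50,40,20),520,215),((50,40,20),515,598),((-50,-82,20),47,222),((-40,-21,22),283,250),((-32,-76,52),52,295),((28,-76,52),70,540),((34,-52,52),166,567),((34,-16,52),306,566),((-17,59,0),0,0)]
A=[];B=[]
for q,u,v in L[:-1]:
    A.append(q[:2]);B.append(pt(d,f(u,v),q[2],p)[:2])
th,t,R=fit2(A,B);print(np.degrees(th),t)
print((np.array(B)-(np.array(A)@R.T+t)).round(1))
inv=lambda w:(R.T@(np.array(w)[:2]-t)).round(1)
for n,u,v,z in [("ptr",310,253,22),("line",283,250,22),("wheeltop-l",585,410,63),("wheeltop-r",655,410,63),("packNL",134,35,75),("packNR",210,30,75),("packFL",168,470,75),("packFR",240,468,75),("mjNL",262,293,52),("mjNR",353,293,52),("mjFR",355,538,52)]:
    w=pt(d,f(u,v),z,p);print(n,w.round(1),inv(w))
# cross-check w/ top
d,_=load("top0");f=lambda u,v:(u/5-.4+170,v/5-.4+180)
for n,u,v,z in [("packnear",365,305,75),("packfar",345,123,75),("wheel",158,175,63)]:
    print("top",n,inv(pt(d,f(u,v),z)))
E
```

```text
7.234319568141833 [538.62113678  50.91242575]
[[ 0.6 -0.8]
 [ 0.5  0.3]
 [ 0.3  0.1]
 [-1.8 -0.9]
 [ 0.8  1.2]
 [-1.1  0.6]
 [ 0.1  0.2]
 [ 0.6 -0.7]]
ptr [499.8  31.1  22. ] [-41.1 -14.7]
line [499.8  24.2  22. ] [-41.9 -21.6]
wheeltop-l [529.1  99.5  63. ] [-3.4 49.4]
wheeltop-r [527.3 115.7  63. ] [-3.1 65.7]
packNL [464.3  -7.6  75. ] [-81.1 -48.7]
packNR [461.7   7.9  75. ] [-81.8 -33. ]
packFL [552.    5.6  75. ] [  7.6 -46.7]
packFR [549.8  21.7  75. ] [  7.4 -30.4]
mjNL [511.3  21.7  52. ] [-30.7 -25.5]
mjNR [509.  43.  52.] [-30.4  -4.1]
mjFR [566.6  50.   52. ] [27.6 -4.4]
top packnear [-85.6 -42.2]
top packfar [  7.2 -40.6]
top wheel [-7.5 57.3]
```

Request:
move_arm(deltas=[{"dx": 0,"dy": 0,"dz": 0,"rx": -0.9,"ry": 0,"rz": 0},{"dx": 0,"dy": -0.0056,"dz": -0.0275,"rx": 0,"ry": 0,"rz": 0},{"dx": 0,"dy": -0.0056,"dz": -0.0275,"rx": 0,"ry": 0,"rz": 0},{"dx": 0,"dy": -0.0056,"dz": -0.0275,"rx": 0,"ry": 0,"rz": 0},{"dx": 0,"dy": -0.0056,"dz": -0.0275,"rx": 0,"ry": 0,"rz": 0},{"dx": 0,"dy": -0.0056,"dz": -0.0275,"rx": 0,"ry": 0,"rz": 0},{"dx": 0,"dy": -0.0056,"dz": -0.0275,"rx": 0,"ry": 0,"rz": 0},{"dx": 0.03,"dy": 0,"dz": 0,"rx": 0,"ry": 0,"rz": 0},{"dx": 0.03,"dy": 0,"dz": 0,"rx": 0,"ry": 0,"rz": 0},{"dx": 0.03,"dy": 0,"dz": 0,"rx": 0,"ry": 0,"rz": 0},{"dx": 0.03,"dy": 0,"dz": 0,"rx": 0,"ry": 0,"rz": 0},{"dx": 0.03,"dy": 0,"dz": 0,"rx": 0,"ry": 0,"rz": 0},{"dx": 0,"dy": 0,"dz": 0,"rx": 0,"ry": 0,"rz": 0},{"dx": 0,"dy": 0,"dz": 0,"rx": 0,"ry": 0,"rz": 0}])

```text
time: 3.58
eef_pos: [434.6, -3.5, 38.4]
eef_rot: [-0.101, 1.571, 0.102]
force: [0.3, 0.1, 1.0]
opening: 0.2
```

```bash
cat >> h.py <<'E'
TH=np.radians(7.234);PO=np.array([538.6,50.9]);PR=np.array([[np.cos(TH),-np.sin(TH)],[np.sin(TH),np.cos(TH)]])
def inv(w): return (PR.T@(np.array(w)[:2]-PO)).round(1)
E
python3 - <<'E'
from h import *
d,p=shot("wrist","w3");d,p=shot("scene","s3")
s=r.state();print(s["time"],p,inv(p[0]),s["joint_positions"].round(3),s["force"].round(2))
a=cv2.imread("pics/s3.png")[140:280,180:340];cv2.imwrite("pics/s3z.png",cv2.resize(a,None,fx=4,fy=4,interpolation=cv2.INTER_CUBIC))
E
```

```text
3.6833 (array([435.57065522,  -3.56553467,  39.51599742]), array([-0.10126643,  1.56835473,  0.10123503])) [-109.1  -41.1] [-0.115  0.45   2.072 -0.     0.618 -1.815] [-0.19  0.13  0.53]
```

View pics/s3z.png

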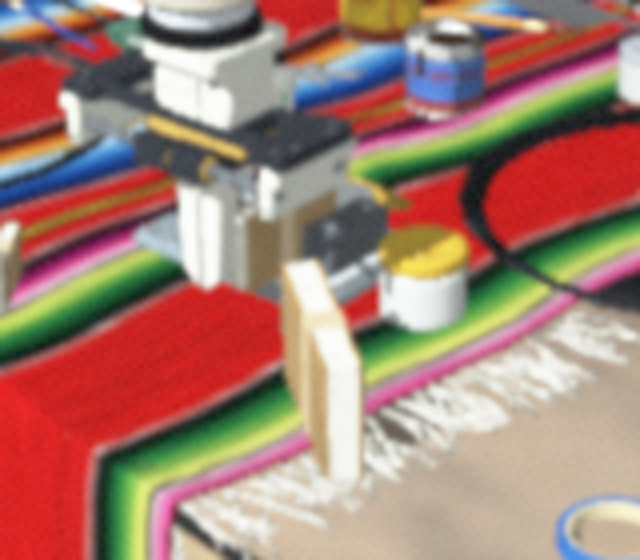

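View pics/w3.png

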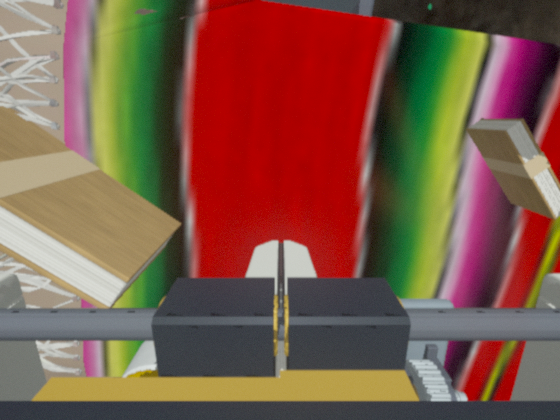

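Request:
move_arm(deltas=[{"dx": 0,"dy": 0,"dz": 0.005,"rx": 0,"ry": 0,"rz": 0},{"dx": 0,"dy": 0,"dz": 0.005,"rx": 0,"ry": 0,"rz": 0},{"dx": 0,"dy": 0,"dz": 0.004,"rx": 0,"ry": 0,"rz": 0},{"dx": 0,"dy": 0,"dz": 0.0015,"rx": 0,"ry": 0,"rz": 0},{"dx": 0,"dy": 0,"dz": 0.0015,"rx": 0,"ry": 0,"rz": 0},{"dx": 0,"dy": 0,"dz": 0.0015,"rx": 0,"ry": 0,"rz": 0},{"dx": 0,"dy": 0,"dz": 0.0015,"rx": 0,"ry": 0,"rz": 0},{"dx": 0,"dy": 0,"dz": 0.0015,"rx": 0,"ry": 0,"rz": 0},{"dx": 0,"dy": 0,"dz": 0.0015,"rx": 0,"ry": 0,"rz": 0},{"dx": 0,"dy": 0,"dz": 0.0015,"rx": 0,"ry": 0,"rz": 0},{"dx": 0,"dy": 0,"dz": 0.0015,"rx": 0,"ry": 0,"rz": 0},{"dx": 0,"dy": 0,"dz": 0.0015,"rx": 0,"ry": 0,"rz": 0},{"dx": 0,"dy": 0,"dz": 0.0015,"rx": 0,"ry": 0,"rz": 0},{"dx": 0,"dy": 0,"dz": 0.0015,"rx": 0,"ry": 0,"rz": 0},{"dx": 0,"dy": 0,"dz": 0.0015,"rx": 0,"ry": 0,"rz": 0},{"dx": 0,"dy": 0,"dz": 0.0015,"rx": 0,"ry": 0,"rz": 0},{"dx": 0,"dy": 0,"dz": 0.0015,"rx": 0,"ry": 0,"rz": 0},{"dx": 0,"dy": 0,"dz": 0.0015,"rx": 0,"ry": 0,"rz": 0},{"dx": 0,"dy": 0,"dz": 0.0015,"rx": 0,"ry": 0,"rz": 0}])

```text
time: 5.27
eef_pos: [473.0, 1.4, 38.6]
eef_rot: [-0.102, 1.568, 0.102]
force: [-0.7, 0.2, -0.1]
opening: 0.5
```

```bash
python3 - <<'E'
from h import *
d,p=shot("scene","s4")
s=r.state();print(s["time"],p,inv(p[0]),s["force"].round(2))
a=cv2.imread("pics/s4.png")[140:280,180:340];cv2.imwrite("pics/s4z.png",cv2.resize(a,None,fx=4,fy=4,interpolation=cv2.INTER_CUBIC))
E
```

```text
5.3167 (array([473.04675102,   1.39489848,  38.64304118]), array([-0.10164997,  1.56836158,  0.10161687])) [-71.3 -40.9] [ 1.14  0.25 -0.15]
```

View pics/s4z.png

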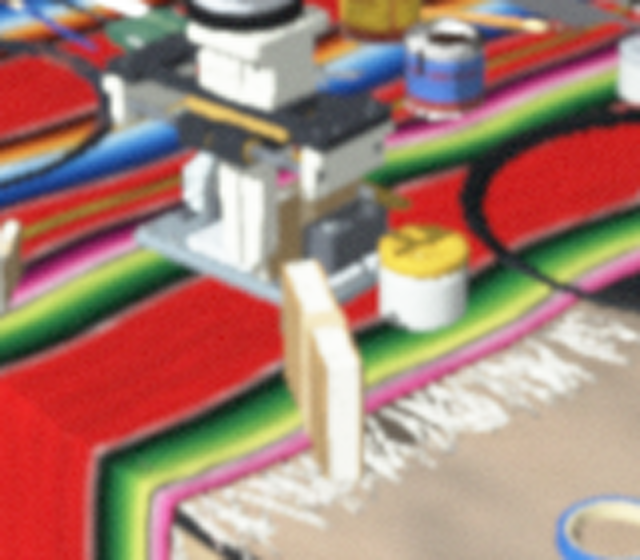

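Request:
move_arm(deltas=[{"dx": 0,"dy": 0,"dz": 0.001,"rx": 0,"ry": 0,"rz": 0},{"dx": 0,"dy": 0,"dz": 0.001,"rx": 0,"ry": 0,"rz": 0},{"dx": 0,"dy": 0,"dz": 0.001,"rx": 0,"ry": 0,"rz": 0},{"dx": 0,"dy": 0,"dz": 0.001,"rx": 0,"ry": 0,"rz": 0},{"dx": 0,"dy": 0,"dz": 0.0006,"rx": 0,"ry": 0,"rz": 0},{"dx": 0,"dy": 0,"dz": 0.0006,"rx": 0,"ry": 0,"rz": 0},{"dx": 0,"dy": 0,"dz": 0.0006,"rx": 0,"ry": 0,"rz": 0},{"dx": 0,"dy": 0,"dz": 0.0006,"rx": 0,"ry": 0,"rz": 0},{"dx": 0,"dy": 0,"dz": 0.0006,"rx": 0,"ry": 0,"rz": 0}])

```text
time: 6.07
eef_pos: [479.0, 2.3, 38.5]
eef_rot: [-0.102, 1.57, 0.102]
force: [-7.1, -2.0, 4.6]
opening: 0.5
```

Request:
move_arm(deltas=[{"dx": 0,"dy": 0,"dz": 0.0003,"rx": 0,"ry": 0,"rz": 0},{"dx": 0,"dy": 0,"dz": 0,"rx": 0,"ry": 0,"rz": 0}])

```text
time: 6.23
eef_pos: [479.0, 2.3, 38.5]
eef_rot: [-0.102, 1.571, 0.102]
force: [-6.6, -1.3, 3.6]
opening: 0.7
```

```bash
python3 - <<'E'
from h import *
d,p=shot("scene","s5");
s=r.state();print(s["time"],p,inv(p[0]),s["force"].round(2))
a=cv2.imread("pics/s5.png")[150:240,210:330];cv2.imwrite("pics/s5z.png",cv2.resize(a,None,fx=6,fy=6,interpolation=cv2.INTER_CUBIC))
shot("top","t5");a=cv2.imread("pics/t5.png")[180:270,170:290];cv2.imwrite("pics/t5z.png",cv2.resize(a,None,fx=6,fy=6,interpolation=cv2.INTER_CUBIC))
E
```

```text
6.2833 (array([478.98894842,   2.27173478,  38.47061959]), array([-0.10167549,  1.57102232,  0.10191107])) [-65.3 -40.7] [-5.48 -2.08  4.48]
```

View pics/s5z.png

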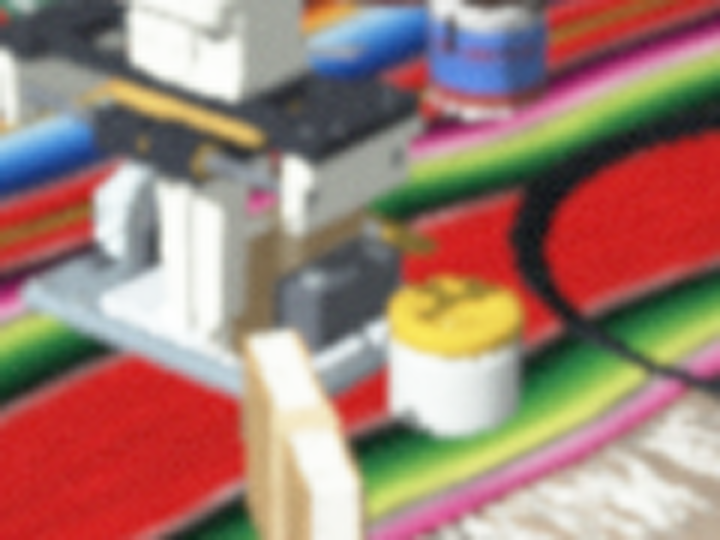

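View pics/t5z.png

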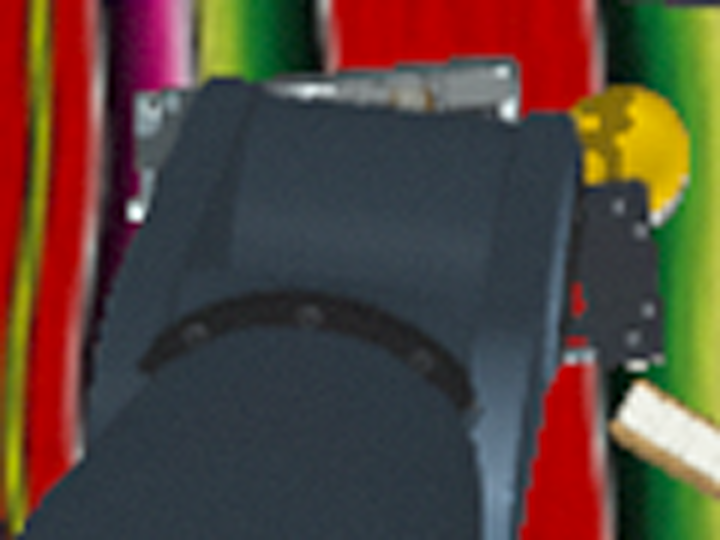

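Request:
move_arm(deltas=[{"dx": 0,"dy": 0,"dz": -0.002,"rx": 0,"ry": 0,"rz": 0},{"dx": 0,"dy": 0,"dz": -0.018,"rx": 0,"ry": 0,"rz": 0},{"dx": -0.03,"dy": 0,"dz": 0,"rx": 0,"ry": 0,"rz": 0},{"dx": -0.03,"dy": 0,"dz": 0,"rx": 0,"ry": 0,"rz": 0},{"dx": -0.03,"dy": 0,"dz": 0,"rx": 0,"ry": 0,"rz": 0},{"dx": -0.03,"dy": 0.005,"dz": 0.02,"rx": 0,"ry": 0,"rz": 0},{"dx": 0,"dy": 0.006,"dz": 0.025,"rx": 0,"ry": 0,"rz": 0},{"dx": 0,"dy": 0.006,"dz": 0.025,"rx": 0,"ry": 0,"rz": 0},{"dx": 0,"dy": 0.006,"dz": 0.025,"rx": 0,"ry": 0,"rz": 0},{"dx": 0,"dy": 0.006,"dz": 0.025,"rx": 0,"ry": 0,"rz": 0},{"dx": 0,"dy": 0.006,"dz": 0.025,"rx": 0,"ry": 0,"rz": 0},{"dx": 0,"dy": 0,"dz": 0,"rx": 0,"ry": 0,"rz": 0},{"dx": 0,"dy": 0,"dz": 0,"rx": 0,"ry": 0,"rz": 0}])

```text
time: 7.42
eef_pos: [599.8, 53.5, 158.1]
eef_rot: [-0.102, 1.569, 0.102]
force: [-0.3, -0.4, -1.0]
opening: 0.4
```

```bash
python3 - <<'E'
from h import *
d,p=shot("wrist","w6")
s=r.state();print(s["time"],p,inv(p[0]),s["joint_positions"].round(3))
u,v=proj(d,np.array([528,45,40]),p);print(u,v)
u0,v0=int(u)-95,max(0,int(v)-85)
a=cv2.imread("pics/w6.png")[v0:v0+170,u0:u0+195];cv2.imwrite("pics/w6z.png",cv2.resize(a,None,fx=4,fy=4,interpolation=cv2.INTER_CUBIC));print(u0,v0)
E
```

```text
7.4667 (array([599.84109347,  53.45998863, 158.09057826]), array([-0.10213273,  1.56850774,  0.1021873 ])) [61.1 -5.2] [ 0.011  0.508  1.571 -0.     1.063 -1.689]
282.4970091446791 123.12246432777755
187 38
```

View pics/w6z.png

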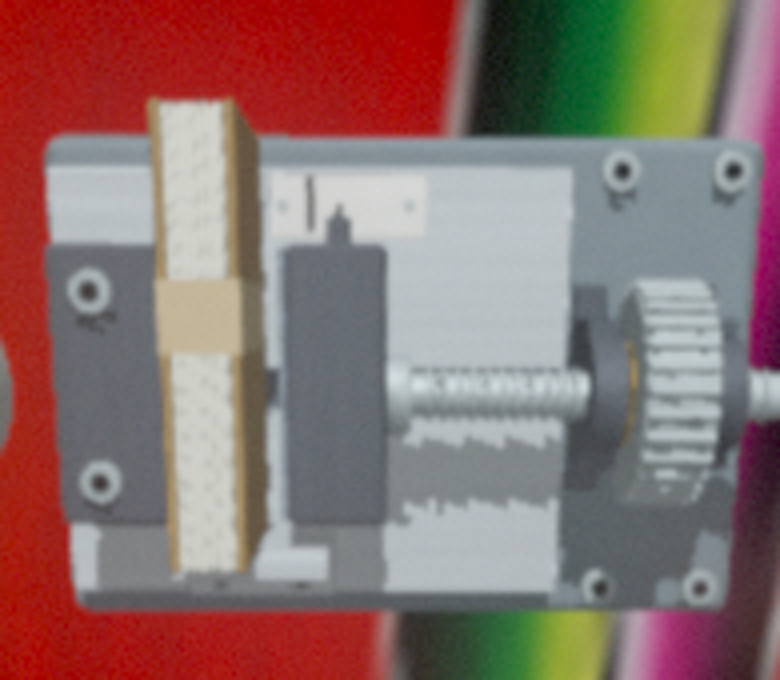

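```bash
python3 - <<'E'
from h import *
d,p=load("w6")
f=lambda u,v:((u+.5)/4-.5+187,(v+.5)/4-.5+38)
L=[((-50,40,20),572,168),((50,40,20),556,592),((-50,-82,20),47,168),((-32,-76,52),48,245),((28,-76,52),64,522),((34,-16,52),329,550),((50,-82,20),76,595)]
A=[];B=[]
for q,u,v in L:
    A.append(q[:2]);B.append(pt(d,f(u,v),q[2],p)[:2])
th,t,R=fit2(A,B);print(np.degrees(th),t)
print((np.array(B)-(np.array(A)@R.T+t)).round(1))
iv=lambda w:(R.T@(np.array(w)[:2]-t)).round(1)
for n,u,v,z in [("ptr",338,207,22),("line",311,202,22),("packNL",150,100,75),("packNR",232,98,75),("packFL",172,570,75),("packFR",247,570,75),("mjNL",287,247,52),("mjNR",385,247,52),("wheelL",640,390,63),("wheelR",722,390,63),("stopR",326,578,52)]:
    w=pt(d,f(u,v),z,p);print(n,iv(w),inv(w))
E
```

```text
7.411788533260429 [538.9470648   50.76609229]
[[ 0.2 -0.7]
 [ 0.1 -0.2]
 [ 0.1  0.2]
 [ 0.4  1.2]
 [-1.   0.2]
 [-0.6 -0.6]
 [ 0.9  0. ]]
ptr [-41.3 -14.8] [-40.9 -15.1]
line [-42.4 -21. ] [-42.  -21.3]
packNL [-55.8 -48.1] [-55.4 -48.5]
packNR [-56.2 -32.9] [-55.8 -33.2]
packFL [ 33.2 -48.2] [ 33.7 -48.3]
packFR [ 33.2 -32.7] [ 33.6 -32.8]
mjNL [-31.1 -24.7] [-30.7 -25. ]
mjNR [-31.1  -4.1] [-30.8  -4.4]
wheelL [-2.5 48.9] [-2.3 48.7]
wheelR [-2.5 66. ] [-2.4 65.8]
stopR [ 39.7 -17.3] [ 40.1 -17.3]
```

Request:
move_arm(deltas=[{"dx": 0,"dy": 0.016,"dz": -0.0185,"rx": 0,"ry": 0,"rz": 0},{"dx": 0,"dy": 0.016,"dz": -0.0185,"rx": 0,"ry": 0,"rz": 0},{"dx": 0,"dy": 0.016,"dz": -0.0185,"rx": 0,"ry": 0,"rz": 0},{"dx": 0,"dy": 0.016,"dz": -0.0185,"rx": 0,"ry": 0,"rz": 0},{"dx": 0,"dy": 0,"dz": 0,"rx": 6.92,"ry": 0,"rz": 0},{"dx": 0,"dy": 0,"dz": 0,"rx": 6.92,"ry": 0,"rz": 0},{"dx": 0,"dy": 0,"dz": 0,"rx": 6.92,"ry": 0,"rz": 0},{"dx": 0,"dy": 0,"dz": 0,"rx": 6.92,"ry": 0,"rz": 0},{"dx": 0,"dy": 0,"dz": 0,"rx": 6.92,"ry": 0,"rz": 0},{"dx": 0,"dy": 0,"dz": 0,"rx": 6.92,"ry": 0,"rz": 0},{"dx": 0,"dy": 0,"dz": 0,"rx": 6.92,"ry": 0,"rz": 0},{"dx": 0,"dy": 0,"dz": 0,"rx": 6.92,"ry": 0,"rz": 0},{"dx": 0,"dy": 0,"dz": 0,"rx": 6.92,"ry": 0,"rz": 0},{"dx": 0,"dy": 0,"dz": 0,"rx": 6.92,"ry": 0,"rz": 0},{"dx": 0,"dy": 0,"dz": 0,"rx": 6.92,"ry": 0,"rz": 0},{"dx": 0,"dy": 0,"dz": 0,"rx": 6.92,"ry": 0,"rz": 0},{"dx": 0,"dy": 0,"dz": 0,"rx": 6.92,"ry": 0,"rz": 0},{"dx": 0,"dy": 0,"dz": 0,"rx": 0,"ry": 0,"rz": 0},{"dx": 0,"dy": 0,"dz": 0,"rx": 0,"ry": 0,"rz": 0}])

```text
time: 9.05
eef_pos: [517.3, 106.7, 158.8]
eef_rot: [1.11, 1.269, -1.11]
force: [-0.1, 0.2, -0.4]
opening: 0.6
```

```bash
python3 - <<'E'
from h import *
d,p=shot("wrist","w7")
s=r.state();print(s["time"],p,inv(p[0]),s["joint_positions"].round(3))
print(Ro.from_rotvec(p[1]).as_matrix().round(4))
E
```

```text
9.1 (array([517.26840525, 106.69432988, 158.77902181]), array([ 1.11020088,  1.26937561, -1.11023128])) [-14.1  58. ] [ 0.115  0.384  1.768 -0.     0.99  -0.019]
[[ 0.      0.9911  0.1332]
 [-0.      0.1332 -0.9911]
 [-1.      0.      0.    ]]
```

View pics/w7.png

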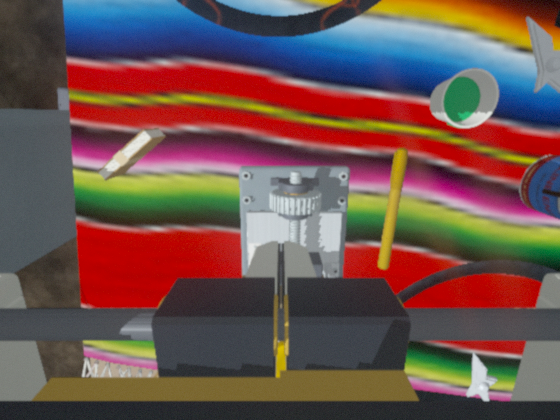

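Request:
move_arm(deltas=[{"dx": 0.03,"dy": 0,"dz": -0.0005,"rx": 0,"ry": 0,"rz": 0},{"dx": 0.03,"dy": 0,"dz": -0.0005,"rx": 0,"ry": 0,"rz": 0},{"dx": 0.02,"dy": 0,"dz": 0,"rx": 0,"ry": 0,"rz": 0},{"dx": 0.01,"dy": 0,"dz": 0,"rx": 0,"ry": 0,"rz": 0},{"dx": 0.002,"dy": 0,"dz": 0,"rx": 0,"ry": 0,"rz": 0},{"dx": 0,"dy": 0,"dz": 0,"rx": 0,"ry": 0,"rz": 0},{"dx": 0,"dy": 0,"dz": 0,"rx": 0,"ry": 0,"rz": 0}])

```text
time: 9.68
eef_pos: [518.4, 108.1, 67.8]
eef_rot: [1.113, 1.267, -1.111]
force: [0.6, -0.1, -0.6]
opening: 1.0
```

```bash
python3 - <<'E'
from h import *
d,p=shot("wrist","w8")
s=r.state();print(s["time"],p,inv(p[0]),s["force"])
d,p=shot("scene","s8");a=cv2.imread("pics/s8.png")[140:240,190:330];cv2.imwrite("pics/s8z.png",cv2.resize(a,None,fx=5,fy=5,interpolation=cv2.INTER_CUBIC))
E
```

```text
9.7333 (array([518.43075076, 108.10456251,  67.76144681]), array([ 1.11300516,  1.26718376, -1.11100911])) [-12.8  59.3] [ 0.16954223 -0.8840867   0.3464784 ]
```

View pics/w8.png

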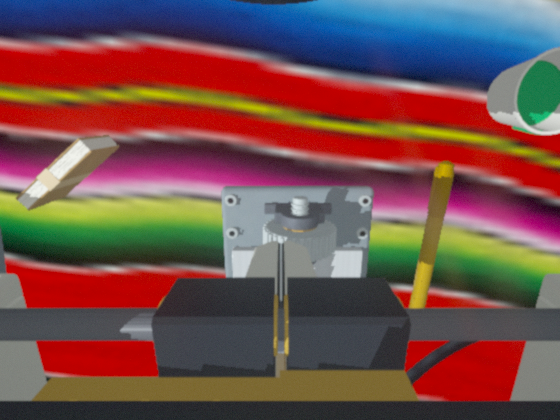

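View pics/s8z.png

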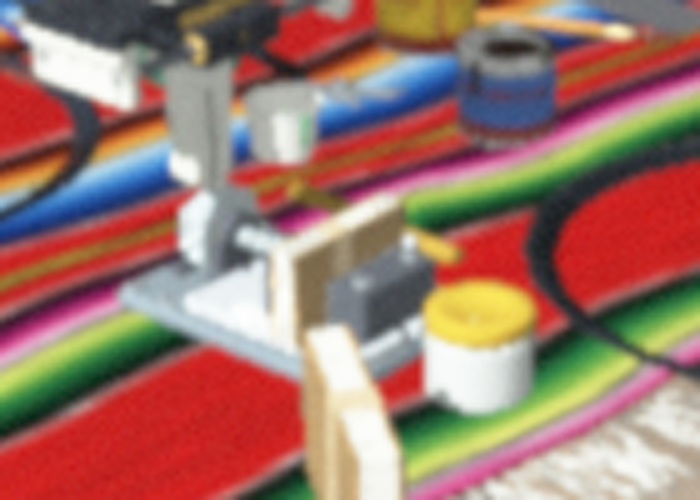

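Request:
move_arm(deltas=[{"dx": 0.002,"dy": 0,"dz": 0,"rx": 0,"ry": 0,"rz": 0},{"dx": 0.001,"dy": 0,"dz": 0,"rx": 0,"ry": 0,"rz": 0},{"dx": 0.0005,"dy": 0,"dz": 0,"rx": 0,"ry": 0,"rz": 0},{"dx": 0,"dy": 0,"dz": 0,"rx": 0,"ry": 0,"rz": 0}])

```text
time: 10.12
eef_pos: [517.7, 108.0, 63.1]
eef_rot: [1.113, 1.268, -1.113]
force: [-0.1, -0.4, -0.1]
opening: 0.4
```

Request:
move_arm(deltas=[{"dx": 0.0005,"dy": 0,"dz": 0,"rx": 0,"ry": 0,"rz": 0},{"dx": 0,"dy": 0,"dz": 0,"rx": 0,"ry": 0,"rz": 0}])

```text
time: 10.28
eef_pos: [517.7, 108.0, 62.6]
eef_rot: [1.113, 1.268, -1.113]
force: [-0.6, -1.1, 1.4]
opening: 0.5
```

Request:
move_arm(deltas=[{"dx": 0.0005,"dy": 0,"dz": 0,"rx": 0,"ry": 0,"rz": 0},{"dx": 0,"dy": 0,"dz": 0,"rx": 0,"ry": 0,"rz": 0}])

```text
time: 10.45
eef_pos: [517.7, 108.0, 62.1]
eef_rot: [1.113, 1.268, -1.113]
force: [-0.5, -0.8, 1.1]
opening: 0.4
```

Request:
move_arm(deltas=[{"dx": 0,"dy": 0.001,"dz": 0,"rx": 0,"ry": 0,"rz": 0},{"dx": 0,"dy": 0.001,"dz": 0,"rx": 0,"ry": 0,"rz": 0},{"dx": 0,"dy": 0.001,"dz": 0,"rx": 0,"ry": 0,"rz": 0}])

```text
time: 10.7
eef_pos: [520.8, 108.4, 62.2]
eef_rot: [1.113, 1.268, -1.113]
force: [0.3, 0.6, 1.4]
opening: 0.4
```

Request:
move_arm(deltas=[{"dx": 0.0005,"dy": 0.0,"dz": 0,"rx": 0,"ry": 0,"rz": 0},{"dx": 0,"dy": 0,"dz": 0,"rx": 0,"ry": 0,"rz": 0}])

```text
time: 10.87
eef_pos: [521.0, 108.5, 62.0]
eef_rot: [1.113, 1.268, -1.112]
force: [-1.3, -0.2, 6.3]
opening: 0.5
```

Request:
move_arm(deltas=[{"dx": 0.0005,"dy": 0.0,"dz": 0,"rx": 0,"ry": 0,"rz": 0},{"dx": 0,"dy": 0,"dz": 0,"rx": 0,"ry": 0,"rz": 0}])

```text
time: 11.03
eef_pos: [521.1, 108.5, 61.8]
eef_rot: [1.113, 1.267, -1.112]
force: [-3.3, -1.2, 9.8]
opening: 0.3
```

Request:
move_arm(deltas=[{"dx": -0.0003,"dy": 0.0015,"dz": 0,"rx": 0,"ry": 0,"rz": 0},{"dx": 0,"dy": 0.0015,"dz": 0,"rx": 0,"ry": 0,"rz": 0},{"dx": 0,"dy": 0.0015,"dz": 0,"rx": 0,"ry": 0,"rz": 0},{"dx": 0,"dy": 0.0015,"dz": 0,"rx": 0,"ry": 0,"rz": 0},{"dx": 0,"dy": 0.0015,"dz": 0,"rx": 0,"ry": 0,"rz": 0},{"dx": 0,"dy": 0.0015,"dz": 0,"rx": 0,"ry": 0,"rz": 0}])

```text
time: 11.53
eef_pos: [531.1, 109.8, 62.9]
eef_rot: [1.114, 1.266, -1.11]
force: [-1.9, -0.0, 15.3]
opening: 0.3
```

```bash
python3 - <<'E'
from h import *
s=r.state();print(s["time"],inv(s["eef_pos"]),s["eef_pos"],s["force"])
d,p=shot("scene","s9");a=cv2.imread("pics/s9.png")[140:240,190:330];cv2.imwrite("pics/s9z.png",cv2.resize(a,None,fx=5,fy=5,interpolation=cv2.INTER_CUBIC))
d,p=shot("top","t9");a=cv2.imread("pics/t9.png")[180:270,170:290];cv2.imwrite("pics/t9z.png",cv2.resize(a,None,fx=6,fy=6,interpolation=cv2.INTER_CUBIC))
E
```

```text
11.5333 [-0.1 59.4] [531.0514118  109.77246378  62.92709061] [-1.85890892e+00 -1.14901555e-02  1.53004500e+01]
```

View pics/s9z.png

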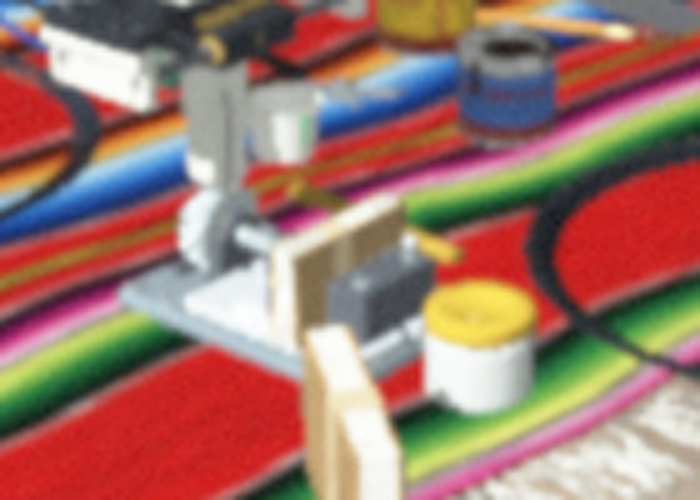

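View pics/t9z.png

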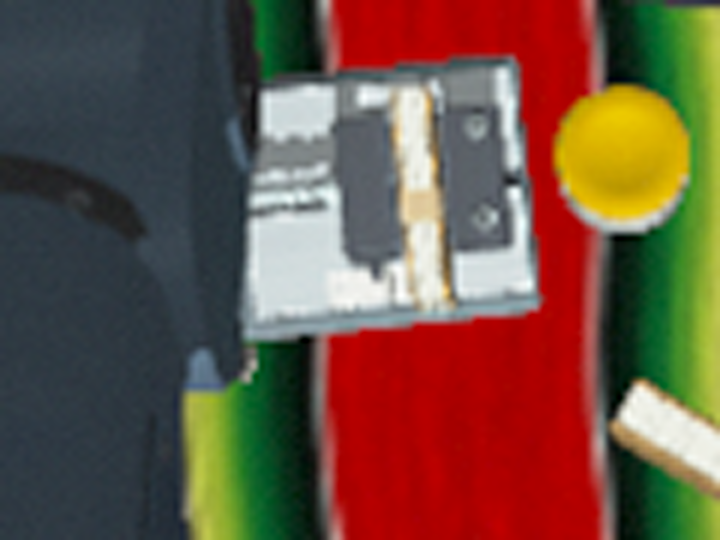

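Request:
move_arm(deltas=[{"dx": -0.001,"dy": 0.0015,"dz": 0,"rx": 0,"ry": 0,"rz": 0},{"dx": 0,"dy": 0.0015,"dz": 0,"rx": 0,"ry": 0,"rz": 0},{"dx": 0,"dy": 0.0015,"dz": 0,"rx": 0,"ry": 0,"rz": 0}])

```text
time: 11.88
eef_pos: [534.6, 110.2, 63.0]
eef_rot: [1.113, 1.267, -1.112]
force: [-1.9, -0.6, 9.0]
opening: 0.0
```

Request:
move_arm(deltas=[{"dx": 0,"dy": 0.0015,"dz": 0,"rx": 0,"ry": 0,"rz": 0},{"dx": 0,"dy": 0.0015,"dz": 0,"rx": 0,"ry": 0,"rz": 0},{"dx": 0,"dy": 0.0015,"dz": 0,"rx": 0,"ry": 0,"rz": 0}])

```text
time: 12.13
eef_pos: [539.1, 110.8, 62.8]
eef_rot: [1.113, 1.267, -1.112]
force: [-1.1, 0.2, 4.2]
opening: 0.5
```

Request:
move_arm(deltas=[{"dx": -0.006,"dy": 0,"dz": 0,"rx": 0,"ry": 0,"rz": 0},{"dx": 0,"dy": -0.009,"dz": 0,"rx": 0,"ry": 0,"rz": 0},{"dx": 0,"dy": -0.009,"dz": 0,"rx": 0,"ry": 0,"rz": 0},{"dx": 0.0045,"dy": 0,"dz": 0,"rx": 0,"ry": 0,"rz": 0},{"dx": 0.0015,"dy": 0,"dz": 0,"rx": 0,"ry": 0,"rz": 0},{"dx": 0.0007,"dy": 0,"dz": 0,"rx": 0,"ry": 0,"rz": 0}])

```text
time: 12.63
eef_pos: [520.3, 108.4, 61.8]
eef_rot: [1.112, 1.269, -1.114]
force: [-5.9, -1.0, 15.7]
opening: 0.7
```

Request:
move_arm(deltas=[{"dx": 0,"dy": 0.0015,"dz": 0,"rx": 0,"ry": 0,"rz": 0},{"dx": -0.0002,"dy": 0.0015,"dz": 0,"rx": 0,"ry": 0,"rz": 0},{"dx": -0.0002,"dy": 0.0015,"dz": 0,"rx": 0,"ry": 0,"rz": 0}])

```text
time: 12.88
eef_pos: [525.6, 109.1, 62.7]
eef_rot: [1.113, 1.267, -1.112]
force: [-2.4, -0.5, 10.1]
opening: 0.6
```

Request:
move_arm(deltas=[{"dx": -0.0002,"dy": 0.0015,"dz": 0,"rx": 0,"ry": 0,"rz": 0},{"dx": -0.0001,"dy": 0.0015,"dz": 0,"rx": 0,"ry": 0,"rz": 0},{"dx": 0,"dy": 0.0015,"dz": 0,"rx": 0,"ry": 0,"rz": 0}])

```text
time: 13.13
eef_pos: [530.2, 109.7, 63.0]
eef_rot: [1.113, 1.267, -1.112]
force: [-2.5, -0.1, 9.6]
opening: 0.5
```

Request:
move_arm(deltas=[{"dx": 0,"dy": 0.0015,"dz": 0,"rx": 0,"ry": 0,"rz": 0},{"dx": 0,"dy": 0.0015,"dz": 0,"rx": 0,"ry": 0,"rz": 0},{"dx": 0,"dy": 0.0015,"dz": 0,"rx": 0,"ry": 0,"rz": 0}])

```text
time: 13.38
eef_pos: [534.7, 110.2, 63.0]
eef_rot: [1.113, 1.267, -1.112]
force: [-1.4, -0.6, 10.0]
opening: 0.6
```

Request:
move_arm(deltas=[{"dx": 0.0001,"dy": 0.0015,"dz": 0,"rx": 0,"ry": 0,"rz": 0},{"dx": 0.0001,"dy": 0.0015,"dz": 0,"rx": 0,"ry": 0,"rz": 0},{"dx": 0.0001,"dy": 0.0015,"dz": 0,"rx": 0,"ry": 0,"rz": 0}])

```text
time: 13.63
eef_pos: [539.4, 110.9, 62.7]
eef_rot: [1.114, 1.267, -1.112]
force: [-0.5, -0.2, 7.7]
opening: 0.5
```

Request:
move_arm(deltas=[{"dx": -0.03,"dy": 0,"dz": 0,"rx": 0,"ry": 0,"rz": 0},{"dx": -0.03,"dy": -0.01,"dz": 0.015,"rx": 0,"ry": 0,"rz": 0},{"dx": -0.01,"dy": -0.01,"dz": 0.03,"rx": 0,"ry": 0,"rz": 0},{"dx": 0,"dy": -0.01,"dz": 0.03,"rx": 0,"ry": 0,"rz": 0},{"dx": 0,"dy": 0,"dz": 0.03,"rx": 0,"ry": 0,"rz": 0},{"dx": 0,"dy": 0,"dz": 0.03,"rx": 0,"ry": 0,"rz": 0},{"dx": 0,"dy": 0,"dz": 0,"rx": 0,"ry": 0,"rz": 0},{"dx": 0,"dy": 0,"dz": 0,"rx": 0,"ry": 0,"rz": 0}])

```text
time: 14.3
eef_pos: [526.4, -28.1, 131.8]
eef_rot: [1.115, 1.267, -1.115]
force: [-0.5, 1.2, 0.1]
opening: 0.0
```

```bash
python3 - <<'E'
from h import *
d,p=shot("wrist","w10")
s=r.state();print(s["time"],p,inv(p[0]),s["force"].round(2))
W=PR@np.array([-30,-20])+PO
u,v=proj(d,np.array([*W,22]),p);print(u,v)
u0,v0=int(u)-60,max(0,int(v)-60)
a=cv2.imread("pics/w10.png")[v0:v0+120,u0:u0+150];cv2.imwrite("pics/w10z.png",cv2.resize(a,None,fx=5,fy=5,interpolation=cv2.INTER_CUBIC));print(u0,v0)
E
```

```text
14.35 (array([526.39998852, -28.09127092, 131.83561992]), array([ 1.11458292,  1.26706581, -1.11470498])) [-22.  -76.8] [ 0.65 -0.4   0.62]
271.25820748371996 141.01165576306974
211 81
```

View pics/w10z.png

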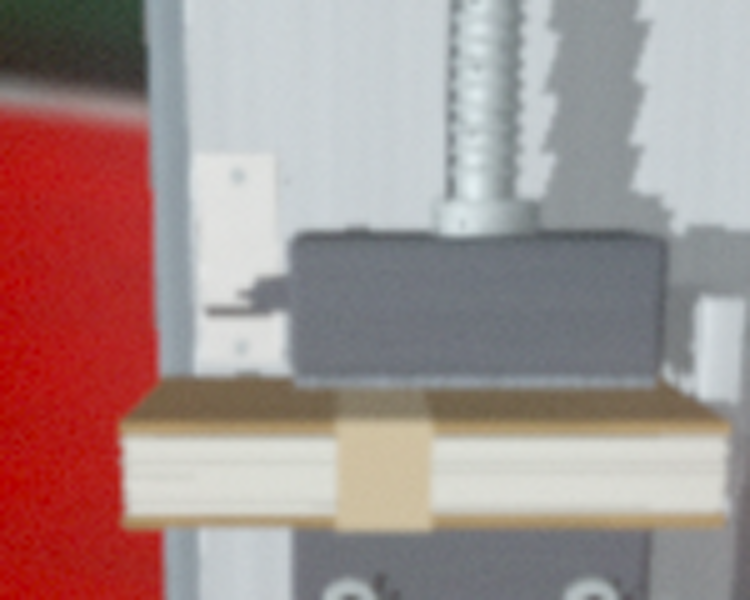

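```bash
cat > gap.py <<'E'
import sys
from h import *
def gap(tag,u0,v0,pp,ll,k=5):
    d,p=load(tag);f=lambda u,v:((u+.5)/k-.5+u0,(v+.5)/k-.5+v0)
    a=pt(d,f(*pp),22,p);b=pt(d,f(*ll),22,p)
    print("ptr",inv(a),"line",inv(b),"gap",(PR.T@(a-b)[:2]).round(2))
    return d,p,f
E
python3 - <<'E'
from gap import *
d,p,f=gap("w10",211,81,(245,294),(245,311))
for n,u,v,z in [("packNB",122,525,75),("packFB",722,525,75),("packNT",122,428,75),("packFT",730,428,75)]:print(n,inv(pt(d,f(u,v),z,p)))
E
```

```text
ptr [-40.3 -18.6] line [-40.3 -21.6] gap [0.05 2.95]
packNB [-55.6 -48.5]
packFB [ 33.7 -48.4]
packNT [-55. -34.]
packFT [ 33.8 -33.9]
```

Request:
move_arm(deltas=[{"dx": 0,"dy": 0.004,"dz": -0.035,"rx": 0,"ry": 0,"rz": 0},{"dx": 0,"dy": 0.004,"dz": -0.035,"rx": 0,"ry": 0,"rz": 0},{"dx": 0,"dy": 0.004,"dz": -0.035,"rx": 0,"ry": 0,"rz": 0},{"dx": 0,"dy": 0,"dz": -0.0315,"rx": 0,"ry": 0,"rz": 0},{"dx": 0.03,"dy": 0,"dz": 0,"rx": 0,"ry": 0,"rz": 0},{"dx": 0.03,"dy": 0,"dz": 0,"rx": 0,"ry": 0,"rz": 0},{"dx": 0.006,"dy": 0,"dz": 0,"rx": 0,"ry": 0,"rz": 0},{"dx": 0,"dy": 0,"dz": 0,"rx": 0,"ry": 0,"rz": 0},{"dx": 0.002,"dy": 0,"dz": 0,"rx": 0,"ry": 0,"rz": 0},{"dx": 0.001,"dy": 0,"dz": 0,"rx": 0,"ry": 0,"rz": 0},{"dx": 0.0006,"dy": 0,"dz": 0,"rx": 0,"ry": 0,"rz": 0},{"dx": 0,"dy": 0,"dz": 0,"rx": 0,"ry": 0,"rz": 0}])

```text
time: 15.35
eef_pos: [521.1, 109.8, 63.4]
eef_rot: [1.114, 1.267, -1.112]
force: [-1.1, -0.3, -0.0]
opening: 0.2
```

Request:
move_arm(deltas=[{"dx": 0.0008,"dy": 0,"dz": 0.001,"rx": 0,"ry": 0,"rz": 0},{"dx": 0.0005,"dy": 0,"dz": 0,"rx": 0,"ry": 0,"rz": 0}])

```text
time: 15.52
eef_pos: [521.2, 108.9, 62.1]
eef_rot: [1.114, 1.267, -1.112]
force: [-2.8, 0.6, 12.2]
opening: 0.1
```

Request:
move_arm(deltas=[{"dx": 0.0004,"dy": 0.0,"dz": 0,"rx": 0,"ry": 0,"rz": 0},{"dx": 0.0,"dy": 0.0,"dz": 0,"rx": 0,"ry": 0,"rz": 0}])

```text
time: 15.68
eef_pos: [521.2, 108.9, 62.1]
eef_rot: [1.114, 1.267, -1.112]
force: [-4.1, -0.3, 12.6]
opening: 0.6
```

Request:
move_arm(deltas=[{"dx": -0.0006,"dy": 0.0015,"dz": 0,"rx": 0,"ry": 0,"rz": 0},{"dx": -0.0003,"dy": 0.0015,"dz": 0,"rx": 0,"ry": 0,"rz": 0},{"dx": -0.0003,"dy": 0.0015,"dz": 0,"rx": 0,"ry": 0,"rz": 0}])

```text
time: 15.93
eef_pos: [525.4, 109.4, 62.9]
eef_rot: [1.113, 1.267, -1.113]
force: [-2.3, -1.2, 7.3]
opening: 0.5
```

Request:
move_arm(deltas=[{"dx": -0.0001,"dy": 0.0015,"dz": 0,"rx": 0,"ry": 0,"rz": 0},{"dx": -0.0001,"dy": 0.0015,"dz": 0,"rx": 0,"ry": 0,"rz": 0},{"dx": 0,"dy": 0.0015,"dz": 0,"rx": 0,"ry": 0,"rz": 0}])

```text
time: 16.18
eef_pos: [530.1, 110.0, 63.1]
eef_rot: [1.114, 1.267, -1.112]
force: [-1.5, 0.3, 6.8]
opening: 0.5
```

Request:
move_arm(deltas=[{"dx": 0,"dy": 0.0015,"dz": 0,"rx": 0,"ry": 0,"rz": 0},{"dx": 0,"dy": 0.0015,"dz": 0,"rx": 0,"ry": 0,"rz": 0},{"dx": 0,"dy": 0.0015,"dz": 0,"rx": 0,"ry": 0,"rz": 0}])

```text
time: 16.43
eef_pos: [534.5, 110.6, 63.1]
eef_rot: [1.114, 1.267, -1.112]
force: [-2.3, -1.0, 6.5]
opening: 0.7
```

Request:
move_arm(deltas=[{"dx": 0.0001,"dy": 0.0015,"dz": 0,"rx": 0,"ry": 0,"rz": 0},{"dx": 0.0001,"dy": 0.0015,"dz": 0,"rx": 0,"ry": 0,"rz": 0},{"dx": 0.0001,"dy": 0.0015,"dz": 0,"rx": 0,"ry": 0,"rz": 0}])

```text
time: 16.68
eef_pos: [538.9, 111.2, 62.5]
eef_rot: [1.113, 1.267, -1.112]
force: [-1.6, 0.6, 3.6]
opening: 0.4
```

Request:
move_arm(deltas=[{"dx": -0.006,"dy": 0,"dz": 0,"rx": 0,"ry": 0,"rz": 0},{"dx": 0,"dy": -0.0065,"dz": 0.0005,"rx": 0,"ry": 0,"rz": 0},{"dx": 0,"dy": -0.0065,"dz": 0.0005,"rx": 0,"ry": 0,"rz": 0},{"dx": 0.004,"dy": 0,"dz": 0,"rx": 0,"ry": 0,"rz": 0},{"dx": 0.001,"dy": 0,"dz": 0,"rx": 0,"ry": 0,"rz": 0},{"dx": 0.0006,"dy": 0,"dz": 0,"rx": 0,"ry": 0,"rz": 0},{"dx": 0,"dy": 0,"dz": 0,"rx": 0,"ry": 0,"rz": 0}])

```text
time: 17.27
eef_pos: [525.9, 108.6, 62.8]
eef_rot: [1.113, 1.268, -1.113]
force: [-2.9, -0.9, 10.5]
opening: 0.6
```

Request:
move_arm(deltas=[{"dx": -0.0003,"dy": 0.0015,"dz": 0,"rx": 0,"ry": 0,"rz": 0},{"dx": -0.0001,"dy": 0.0015,"dz": 0,"rx": 0,"ry": 0,"rz": 0},{"dx": 0,"dy": 0.0015,"dz": 0,"rx": 0,"ry": 0,"rz": 0},{"dx": 0,"dy": 0.0015,"dz": 0,"rx": 0,"ry": 0,"rz": 0},{"dx": 0,"dy": 0.0015,"dz": 0,"rx": 0,"ry": 0,"rz": 0},{"dx": 0,"dy": 0.0015,"dz": 0,"rx": 0,"ry": 0,"rz": 0}])

```text
time: 17.77
eef_pos: [535.0, 109.7, 63.1]
eef_rot: [1.113, 1.268, -1.113]
force: [-1.6, -0.6, 7.5]
opening: 0.6
```

Request:
move_arm(deltas=[{"dx": -0.03,"dy": 0,"dz": 0,"rx": 0,"ry": 0,"rz": 0},{"dx": -0.03,"dy": -0.01,"dz": 0.015,"rx": 0,"ry": 0,"rz": 0},{"dx": 0,"dy": -0.01,"dz": 0.03,"rx": 0,"ry": 0,"rz": 0},{"dx": 0,"dy": -0.015,"dz": 0.03,"rx": 0,"ry": 0,"rz": 0},{"dx": 0,"dy": -0.01,"dz": 0.03,"rx": 0,"ry": 0,"rz": 0},{"dx": 0,"dy": 0,"dz": 0.03,"rx": 0,"ry": 0,"rz": 0},{"dx": 0,"dy": 0,"dz": 0,"rx": 0,"ry": 0,"rz": 0},{"dx": 0,"dy": 0,"dz": 0,"rx": 0,"ry": 0,"rz": 0}])

```text
time: 18.43
eef_pos: [507.6, -30.9, 122.5]
eef_rot: [1.115, 1.267, -1.115]
force: [-0.5, 0.5, 0.0]
opening: 0.4
```

```bash
cat > look.py <<'E'
import sys
from h import *
tag=sys.argv[1]
d,p=shot("wrist",tag)
s=r.state();print(s["time"],p[0],inv(p[0]),s["force"].round(2))
W=PR@np.array([-30,-25])+PO
u,v=proj(d,np.array([*W,22]),p)
u0,v0=int(u)-45,max(0,int(v)-40)
a=cv2.imread(f"pics/{tag}.png")[v0:v0+75,u0:u0+100];cv2.imwrite(f"pics/{tag}z.png",cv2.resize(a,None,fx=8,fy=8,interpolation=cv2.INTER_CUBIC));print(u0,v0)
E
python3 look.py w11
```

```text
18.4833 [507.5556997  -30.92292067 122.51198436] [-41.1 -77.3] [ 0.54 -0.95  0.21]
248 107
```

View pics/w11z.png

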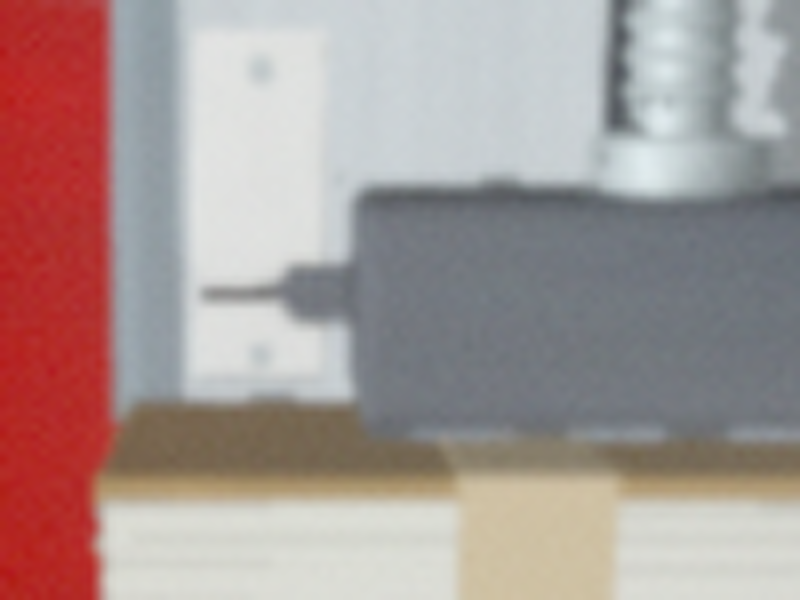

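```bash
python3 - <<'E'
from h import *
for tag,u0,v0,cols in [("w10",211,81,None),("w11",248,107,None)]:
    d,p=load(tag);g=d["frame"].astype(float).mean(2)
    R=slice(v0+25,v0+48) if tag=="w11" else slice(v0+40,v0+70)
    C=range(u0+22,u0+46) if tag=="w11" else range(u0+38,u0+60)
    for c in C:
        col=g[R,c];w=np.clip(200-col,0,None);rr=np.arange(R.start,R.stop)
        m=w>25
        print(tag,c,(rr[m]*w[m]).sum()/max(w[m].sum(),1e-9),rr[m].tolist())
print(1)
E
```

```text
w10 249 145.52420185375902 [141, 142, 143, 144, 145, 146, 147, 148, 149, 150]
w10 250 0.0 []
w10 251 0.0 []
w10 252 143.0 [143]
w10 253 142.62283737024222 [142, 143]
w10 254 142.62289562289564 [142, 143]
w10 255 142.61889250814332 [142, 143]
w10 256 142.62700964630224 [142, 143]
w10 257 142.61858974358972 [142, 143]
w10 258 142.60714285714286 [142, 143]
w10 259 141.4481409001957 [139, 140, 142, 143]
w10 260 141.13247863247864 [139, 140, 141, 142, 143]
w10 261 140.7338858195212 [138, 139, 140, 141, 142, 143]
w10 262 140.20574162679426 [137, 138, 139, 140, 141, 142, 143]
w10 263 139.8266272189349 [136, 137, 138, 139, 140, 141, 142, 143]
w10 264 139.70740305522915 [136, 137, 138, 139, 140, 141, 142, 143]
w10 265 139.45426829268294 [136, 137, 138, 139, 140, 141, 142, 143]
w10 266 139.0889884763124 [136, 137, 138, 139, 140, 141, 142]
w10 267 139.28267297457123 [136, 137, 138, 139, 140, 141, 142, 143]
w10 268 138.34489402697494 [129, 130, 131, 132, 133, 134, 135, 136, 137, 138, 139, 140, 141, 142, 143, 144, 146, 150]
w10 269 139.12868571428572 [128, 129, 130, 131, 132, 133, 134, 135, 136, 
[... 906 characters left out ...]
5695097384 [140, 141, 142, 143, 144, 145, 146]
w11 287 143.31601466992663 [140, 141, 142, 143, 144, 145, 146, 147]
w11 288 143.3242424242424 [140, 141, 142, 143, 144, 145, 146, 147]
w11 289 143.24969097651422 [140, 141, 142, 143, 144, 145, 146, 147]
w11 290 143.24311377245505 [140, 141, 142, 143, 144, 145, 146, 147]
w11 291 144.1978021978022 [139, 140, 141, 142, 143, 144, 145, 146, 147, 148, 149, 150, 151, 152]
w11 292 143.2218181818182 [132, 133, 134, 135, 136, 137, 138, 139, 140, 141, 142, 143, 144, 145, 146, 147, 148, 149, 150, 151, 152, 153, 154]
w11 293 142.8931506849315 [132, 133, 134, 135, 136, 137, 138, 139, 140, 141, 142, 143, 144, 145, 146, 147, 148, 149, 150, 151, 152, 153, 154]
1
```

Request:
move_arm(deltas=[{"dx": -0.02,"dy": 0,"dz": 0,"rx": 0,"ry": 0,"rz": 0},{"dx": -0.02,"dy": 0.015,"dz": 0,"rx": 0,"ry": 0,"rz": 0},{"dx": -0.01,"dy": 0.015,"dz": 0,"rx": 0,"ry": 0,"rz": 0},{"dx": 0,"dy": 0,"dz": 0,"rx": 0,"ry": 0,"rz": 0},{"dx": 0,"dy": 0,"dz": 0,"rx": 0,"ry": 0,"rz": 0}])

```text
time: 18.9
eef_pos: [537.2, -24.9, 172.3]
eef_rot: [1.112, 1.269, -1.112]
force: [-0.3, 0.4, 0.0]
opening: 0.6
```

```bash
python3 look.py w12; python3 - <<'E'
from h import *
d,p=load("w12");a=cv2.imread("pics/w12.png")
W=PR@np.array([-11,-25])+PO;u,v=proj(d,np.array([*W,50]),p);u0,v0=int(u)-75,int(v)-60
cv2.imwrite("pics/w12y.png",cv2.resize(a[v0:v0+120,u0:u0+150],None,fx=5,fy=5,interpolation=cv2.INTER_CUBIC));print(u0,v0)
E
```

```text
18.95 [537.22854626 -24.93027441 172.31804924] [-10.9 -75.1] [ 0.7   0.25 -1.07]
216 104
205 87
```

View pics/w12y.png

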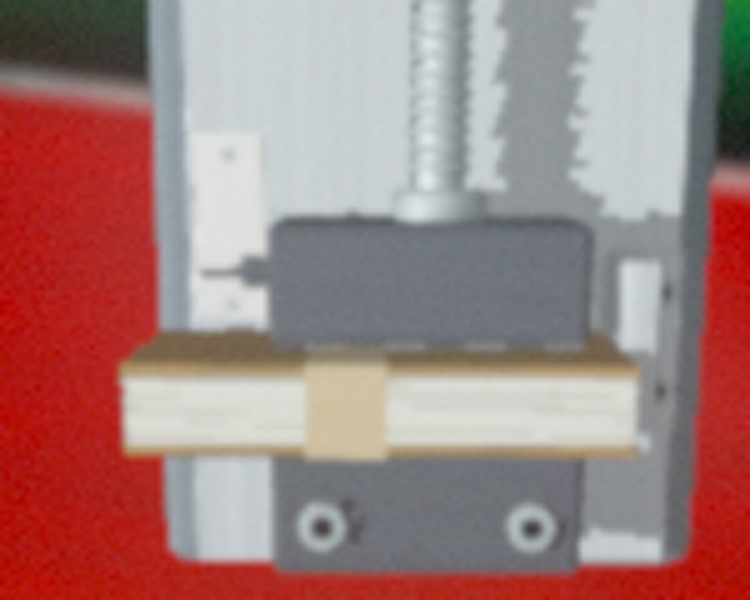

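View pics/w12.png

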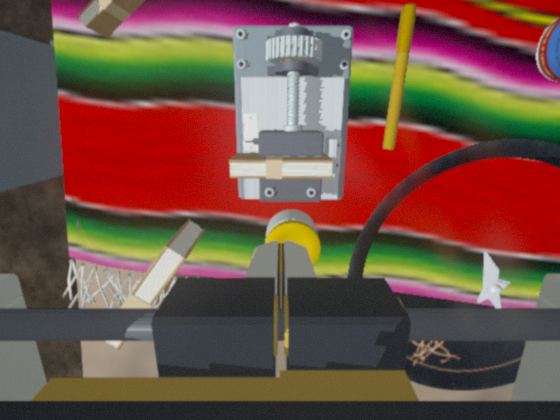

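```bash
python3 - <<'E'
from gap import *
d,p,f=gap("w12",205,87,(255,270),(220,272))
for n,u,v,z in [("packNB",122,456,75),("packFB",638,455,75),("packNT",121,370,75),("packFT",640,370,75),("stopnear",618,262,52),("stopnear2",622,345,52)]:print(n,inv(pt(d,f(u,v),z,p)))
s=r.state();print(s["time"],s["force"].round(2));r.job_done()
E
```

```text
ptr [-36.2 -21.1] line [-43.3 -21.5] gap [7.1  0.44]
packNB [-55.7 -49. ]
packFB [ 34.4 -48.3]
packNT [-55.2 -34. ]
packFT [ 33.9 -33.5]
stopnear [ 32.7 -17. ]
stopnear2 [ 34.2 -32.1]
18.95 [ 0.7   0.25 -1.07]
the job is handed in; nothing more can be done
```

The pack stands against the back stop and the jaws are closed to the gauge line. I handed the job in at about 19 s of the 61 s allowed.

- **Pack:** I pushed it back with the closed fingertips until the force rose to about 7 N at the stop. In the last picture its ends are at press x -55.5 and +34 mm, where -56 and +34 are expected. It is upright and straight on the bed.
- **Wheel:** I rolled its top away in four drags of 9 to 20 mm, mostly at 4 to 10 N. Three readings reached about 15 N: twice on touching down and once mid-drag. That is heavier than the suggested 5 N but well under the 40 N limit.
- **Pointer:** It stands on the line. The closer look puts it about 0.1 to 0.4 mm short of the line's centre, on the open side. The last, coarser picture gives 0.4 mm. Both are within the line's 1.6 mm width, and I left it there so the pack would not be squeezed.
- **Other things on the table:** I touched none of them. The ones I could see in the last picture (jar, marker, emblem and the other two packs) look unmoved. I did not recheck the brush, the tape, the sanding block or the cup at the end.
- **At hand-in:** The arm was raised clear of the table and touching nothing.

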